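Refresh the water purifier's mineral pot

ROBOT

A 6-joint arm with a two-finger parallel gripper is mounted at the origin on the work surface. World frame = base frame: x ahead of the robot, y to its left, z up, the work surface at z = 0. Lengths are in mm, angles in rad, forces in N, time in s.
With the tool pointing down it reaches from about 350 to 975 mm from the base axis. Payload 4.9 kg.
Tool frame: the origin (TCP) lies on the centre line of the jaws, within the pads' length; the fingertips stand 8 mm ahead of it and the grasp point (between the pads) lies 11 mm behind it; z points along the fingers, y is the line along which they close (so a half turn about z gives the same grasp; the last joint's range is limited). The gripper opens to 85 mm and grips with 20 to 120 N. Pads are 22 mm wide; open, the fingers measure 114 mm over their backs; the gripper's body (76 mm by 85 mm) begins 54 mm behind the grasp point. The pads swing forward as they close: fully open they stand 13 mm farther back than shut.
Start: joints at [-1.426, 0.053, 1.613, -0, 1.476, -0.119], TCP at [162.965, -603.361, 239.304] pointing down, gripper open.
Joint ranges: [-3.01, 3.01], [-1.01, 2.22], [0.06, 2.58], [-1.02, 4.17], [0.09, 2.62], [-3.14, 3.14]. Speed limits (rad/s): [2.57, 2.57, 3.14, 3.14, 3.14, 3.14].

INTERFACE

Orientations are given as a unit quaternion [x, y, z, w].
In Python, from rig import * gives the robot as it stands. Calls block until the motion is done:
- reach(position, orientation): joint-space move of the TCP to a pose.
- line_to(position, orientation=None, speed=150, contact_N=None): straight line of the TCP; orientation=None keeps the orientation; speed is the mean speed in mm/s. With contact_N (N) it stops when the force on the tool has changed by that much, and returns True; else False.
- move_joints(angles): joint-space move.
- ungrasp() and clamp(effort=None): open the fingers fully, or close them until they stop; effort is the grip in N (None keeps the last).
- hold(seconds).
- inverse_kinematics(position, orientation): joint angles nearest the present ones, or None.
- get_obs(): the state.
- read_camera(name): name is "scene" or "top"; returns the picture (420x560x3 uint8, red, green, blue); there is no depth.
- camera_model(name): a dict with "fx", "fy", "cx", "cy" (pixels), "pose" (4x4, takes a point from camera to world coordinates). Camera axes: x right, y up, looking along -z (the intrinsics and any distortion apply to the point x, -y, -z); pixel columns grow to the right and rows downward; lengths in mm; the calibration is good to about 2 mm. A picture is of the moment at which its call begins. camera_model takes no time and is no camera call.
A pose or a line that the arm cannot do raises MotionError and nothing moves.
- job_done(): hands the job in; it is judged then, once.
Trained networks look in the newest picture that a camera, given by its name, has taken for a name from the list of things; names that differ only in an ending like _2 or _b are one class to them, and where a whole thing is asked for, a point or a joint stands for the part that bears it (a point fixed in the world has none). Each returns a list of dicts, best first, with "conf" (0 to 1); they miss things now and then, are a little off and sometimes report something else, mostly with a low value. They report only what shows in the picture. A call takes as long as a camera call.
- look_for(camera, label): "xy" ([column, row] in pixels, amid what is visible of it).
- masks_of(camera, label): "pixels" (420x560 bool, what is visible of it) and "xy" ([column, row] in pixels, amid what is visible of it).
- mark_of(camera, label): "xy" ([column, row] in pixels: a listed point, or the origin of a listed thing).
The state is a dict: "clock": time; "joint_positions": joint angles; "joint_velocities": joint speeds; "effort": joint torques, N m; "eef_pos": TCP position; "tcp_rot": TCP orientation; "force": force on the tool from outside, world axes, zero at the start; "wrist_torque": the same for the moment, N m; "grip_width": finger opening in mm; "finger_force": force on a finger pad.
Only numpy, scipy, OpenCV 4.12 (cv2) and the standard library are available. Lean on these libraries where they do the work, as an engineer would, in place of code of your own. Each camera call takes 0.05 s, during which the arm holds its last target. There are 200 camera calls.

TASK

First drop the used filter pucks lying on the rubber mat into the wire basket. Then take the steel cup of ceramic pieces, pour all its pieces into the white mineral pot (pick up any that miss), and stand the empty cup upright on the middle of the wooden coaster. Once all the pieces are in the pot, squeeze the trigger of the flush grip fully home, hold it for about two seconds and let it spring back; leave the bottle, the glass creamer and the upturned cup where they stand.

Things in the scene. Friction and masses are not known exactly. Their poses are not given: they have to be found in the camera images.
- cup: open steel cup, upright at the start with 5 to 8 ceramic pieces in it; 85 high, outer diameter 60 at the foot, 68 at the rim (63 at 41 high), wall 2.5, 100 g empty, black rubber sleeve from 18 to 66 high. Its load lies low: a slack or high grasp lets it swing between the fingers; hold it firmly (40 N) some 41 up. Origin: centre of its underside; z along its axis to the mouth
- cup_rim (a point): centre of the cup's mouth, 85 above its underside
- stone0: glazed terracotta-coloured ceramic piece, a rounded block 18 x 15 x 13 (x, y, z), 12 g, slippery (friction about 0.3; the pieces slide out of the cup when it is tipped some 105 to 120 degrees from upright), starts in the cup. Origin: centre of its 18 x 15 underside
- stone1: glazed terracotta-coloured ceramic piece, a rounded block 18 x 15 x 13 (x, y, z), 12 g, slippery (friction about 0.3; the pieces slide out of the cup when it is tipped some 105 to 120 degrees from upright), starts in the cup. Origin: centre of its 18 x 15 underside
- stone2: glazed terracotta-coloured ceramic piece, a rounded block 18 x 15 x 13 (x, y, z), 12 g, slippery (friction about 0.3; the pieces slide out of the cup when it is tipped some 105 to 120 degrees from upright), starts in the cup. Origin: centre of its 18 x 15 underside
- stone3: glazed terracotta-coloured ceramic piece, a rounded block 18 x 15 x 13 (x, y, z), 12 g, slippery (friction about 0.3; the pieces slide out of the cup when it is tipped some 105 to 120 degrees from upright), starts in the cup. Origin: centre of its 18 x 15 underside
- stone4: glazed terracotta-coloured ceramic piece, a rounded block 18 x 15 x 13 (x, y, z), 12 g, slippery (friction about 0.3; the pieces slide out of the cup when it is tipped some 105 to 120 degrees from upright), starts in the cup; may be absent. Origin: centre of its 18 x 15 underside
- stone5: glazed terracotta-coloured ceramic piece, a rounded block 18 x 15 x 13 (x, y, z), 12 g, slippery (friction about 0.3; the pieces slide out of the cup when it is tipped some 105 to 120 degrees from upright), starts in the cup; may be absent. Origin: centre of its 18 x 15 underside
- stone6: glazed terracotta-coloured ceramic piece, a rounded block 18 x 15 x 13 (x, y, z), 12 g, slippery (friction about 0.3; the pieces slide out of the cup when it is tipped some 105 to 120 degrees from upright), starts in the cup; may be absent. Origin: centre of its 18 x 15 underside
- stone7: glazed terracotta-coloured ceramic piece, a rounded block 18 x 15 x 13 (x, y, z), 12 g, slippery (friction about 0.3; the pieces slide out of the cup when it is tipped some 105 to 120 degrees from upright), starts in the cup; may be absent. Origin: centre of its 18 x 15 underside
- coaster: round wooden coaster fixed to the slab, diameter 90, 6 thick. Origin: centre of its underside (slab level)
- pot_in (a point): centre of the inner floor (6 above the slab) of the round open white plastic mineral pot fixed to the slab; pot 80 high, outer diameter 150 at the rim (mouth 142) and 110 at the foot, wall 4
- basket: open wire basket fixed to the slab, 180 (its x) x 150 (its y), 90 high, floor 4 thick. Origin: centre of its underside
- puck0: used filter puck: grey disc, diameter 40, 25 high, with a white band, 35 g, starts flat on a 4 thick black rubber mat 155 x 130 fixed to the slab; may be absent. Origin: centre of its underside
- puck1: used filter puck: grey disc, diameter 40, 25 high, with a white band, 35 g, starts flat on a 4 thick black rubber mat 155 x 130 fixed to the slab; may be absent. Origin: centre of its underside
- puck2: used filter puck: grey disc, diameter 40, 25 high, with a white band, 35 g, starts flat on a 4 thick black rubber mat 155 x 130 fixed to the slab; may be absent. Origin: centre of its underside
- puck3: used filter puck: grey disc, diameter 40, 25 high, with a white band, 35 g, starts flat on a 4 thick black rubber mat 155 x 130 fixed to the slab; may be absent. Origin: centre of its underside
- puck4: used filter puck: grey disc, diameter 40, 25 high, with a white band, 35 g, starts flat on a 4 thick black rubber mat 155 x 130 fixed to the slab; may be absent. Origin: centre of its underside
- grip: flush grip fixed to the slab: base plate 110 x 90 x 12 with an upright grey post 24 (x) x 30 (y) whose top is 150 above the slab, the hinged black trigger on its -x side (at the start that side looks away from the robot). Origin: centre of the base's underside, on the post's axis; x points from trigger to post
- trigger_tip (a point): upper end of the trigger plate (mid-thickness); at rest 46 from the post's axis on its -x side and 147 above the slab, so that trigger and post together measure about 62 at the top
- trigger (a joint): trigger angle: 0 at rest, 0.22 rad fully squeezed (its upper end is then some 23 closer to the post, trigger and post together about 39); the plate is 8 thick, 26 wide, 105 long, hinged 45 above the slab 21 in front of the post's axis, and tilts about y. The spring needs about 2 N at the tip to start and 6 N at the end, and returns it on release
- bottle: empty clear plastic bottle, diameter 66, 200 high, standing; leave alone. Origin: centre of its underside
- creamer: small glass creamer, diameter 64, 75 high; leave alone. Origin: centre of its underside
- sparecup: empty steel cup without sleeve, standing upside down, diameter 68, 85 high; leave alone. Origin: centre of its lower (rim) plane

How it is judged:
By the outcome, as a careful person would: the job done as asked, in the order asked, and still so for the second after the job is handed in, with the robot touching nothing.
Of stone4, stone5, stone6, stone7 only 1 to 4 are there at a start; the rules pass over those that are not, and their reading is None.
Of puck0, puck1, puck2, puck3, puck4 only 3 to 5 are there at a start; the rules pass over those that are not, and their reading is None.
At some moment in a run one of puck0, puck1, puck2, puck3, puck4 may be knocked a few centimetres aside while the robot is not near it.
It also fails if it takes over 210 s, if anything falls off the work surface, if the arm or the gripper's body presses on something with over 40 N, if the wrist force passes 120 N, or if a joint passes its speed limit or range.

## Working session

There is one attempt and no reset: what is moved stays moved. The work goes in short steps, each a Python script; the robot and the scene stay as the last script left them, time stands still between calls to the robot, and variables do not carry over. Pictures are saved under pics/ and viewed, at most 14 in all, crops included, and the job is handed in when it is done.

```bash
ls; mkdir -p pics
python3 - <<'E'
from rig import *
import cv2
for n in("scene","top"):
    im=read_camera(n); cv2.imwrite(f"pics/{n}0.png",im[:,:,::-1]); m=camera_model(n); print(n,m)
o=get_obs(); print(o)
E
```

```text
pics
scene {'fx': 459.72910980092047, 'fy': 459.72910980092047, 'cx': 274.1515063762797, 'cy': 205.13183438714165, 'pose': array([[-6.01503308e-01, -6.05992109e-01,  5.20545228e-01,
         1.19925522e+03],
       [ 7.98824856e-01, -4.49300382e-01,  4.00010021e-01,
         5.03859959e+02],
       [-8.52174632e-03,  6.56431818e-01,  7.54337225e-01,
         1.00945153e+03],
       [ 0.00000000e+00,  0.00000000e+00,  0.00000000e+00,
         1.00000000e+00]])}
top {'fx': 415.26304012183346, 'fy': 415.26304012183346, 'cx': 275.3700672805724, 'cy': 212.95357088144368, 'pose': array([[ 1.26242570e-02,  9.87821792e-01, -1.55076548e-01,
         4.14813589e+02],
       [-9.99919673e-01,  1.26466810e-02, -8.42008969e-04,
         1.80365318e+01],
       [ 1.12944881e-03,  1.55074721e-01,  9.87902098e-01,
         1.18828553e+03],
       [ 0.00000000e+00,  0.00000000e+00,  0.00000000e+00,
         1.00000000e+00]])}
{'clock': 0.1, 'joint_positions': array([-1.42603175e+00,  5.32882466e-02,  1.61417307e+00,  8.35268701e-06,
        1.47601829e+00, -1.19001067e-01]), 'joint_velocities': array([ 0.00028849, -0.00209319, -0.0029647 , -0.00083757, -0.00180308,
       -0.00012935]), 'effort': array([ 4.05279234e-04, -3.94906211e+01, -3.71361279e+01, -9.72126418e-05,
        3.89600420e-03, -2.27763587e-05]), 'eef_pos': array([ 162.86917747, -602.82553653,  238.17778066]), 'tcp_rot': array([ 9.91315670e-01,  1.31500390e-01, -7.99638048e-06, -9.43449137e-04]), 'force': array([0.22358492, 0.36893517, 0.80020802]), 'wrist_torque': array([-0.01362092,  0.02387041,  0.00553298]), 'finger_force': 0.0, 'grip_width': 85.12344193786637}
```

View pics/scene0.png

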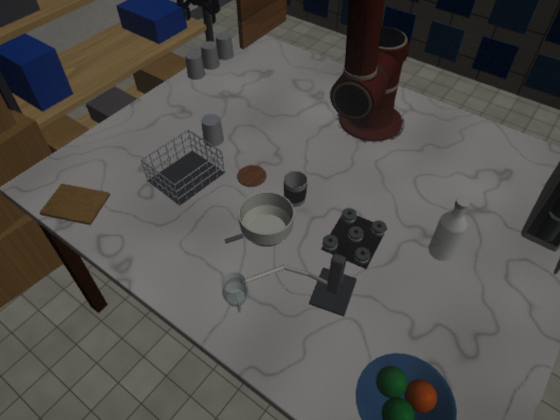

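View pics/top0.png

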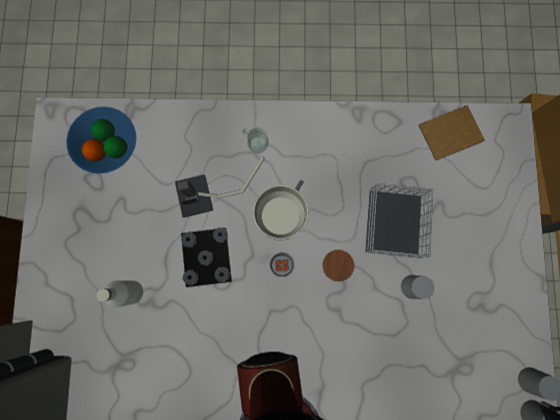

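```bash
cat > h.py <<'E'
from rig import *
import numpy as np, cv2
def ray(cam,uv):
    m=camera_model(cam);P=m["pose"]
    d=P[:3,:3]@np.array([(uv[0]-m["cx"])/m["fx"],-(uv[1]-m["cy"])/m["fy"],-1.])
    return P[:3,3],d/np.linalg.norm(d)
def onz(cam,uv,z):
    o,d=ray(cam,uv); return o+d*(z-o[2])/d[2]
def tri(a,b):
    """pixels in scene, top -> midpoint, gap"""
    (o1,d1),(o2,d2)=ray("scene",a),ray("top",b)
    s=np.linalg.lstsq(np.c_[d1,-d2],o2-o1,rcond=None)[0]
    p,q=o1+d1*s[0],o2+d2*s[1]
    return (p+q)/2,np.linalg.norm(p-q)
E
python3 - <<'E'
from h import *
np.set_printoptions(precision=1,suppress=True)
for c in("scene","top"): read_camera(c)
for l in "cup cup_rim coaster pot_in basket grip trigger_tip bottle creamer sparecup puck0".split():
    r={c:[(np.array(x["xy"]),round(x["conf"],2)) for x in mark_of(c,l)] for c in("scene","top")}
    if l=="puck0":
        for c in r:
            for u,f in r[c]: print(l,c,u,f,onz(c,u,4))
        continue
    for c in r: print(l,c,[(u,f,onz(c,u,0)[:2]) for u,f in r[c][:2]])
    if r["scene"] and r["top"]: print("   ",*tri(r["scene"][0][0],r["top"][0][0]))
E
```

```text
cup scene [(array([292.9, 198.6]), 0.62, array([449.4,  -2.4]))]
cup top [(array([284.4, 267.8]), 0.86, array([444.1,  -8.6]))]
    [443.7  -7.7  -8.5] 2.4397916259721866
cup_rim scene [(array([293.3, 179.1]), 0.62, array([383.4, -47.9])), (array([330.6, 289.2]), 0.37, array([641.6, 250.4]))]
cup_rim top [(array([283. , 266.1]), 0.92, array([448.9,  -4.5])), (array([190.5, 276.1]), 0.65, array([417.5, 256.8]))]
    [447.1  -3.8  79.3] 1.743778212412033
coaster scene [(array([250.5, 173.4]), 0.81, array([ 442.2, -168.7])), (array([262.7, 230.7]), 0.59, array([596.8,  -0.4]))]
coaster top [(array([335.7, 264.9]), 0.87, array([ 454.2, -154.2]))]
    [ 455.  -153.8   18.7] 5.373632922186914
pot_in scene [(array([263.8, 229. ]), 0.93, array([590.2,  -1.6])), (array([248.8, 174.5]), 0.48, array([ 449.1, -169.9]))]
pot_in top [(array([279.7, 214. ]), 0.92, array([598.4,   6.5]))]
    [597.2   5.6  12.4] 2.2964053316365765
basket scene [(array([184.8, 177.4]), 0.88, array([ 576.1, -320.6])), (array([294.6, 199.3]), 0.55, array([448.7,   3.2]))]
basket top [(array([391.8, 223.9]), 0.58, array
[... 882 characters left out ...]
]))]
creamer top [(array([258.3, 147.7]), 0.71, array([796.8,  72.2]))]
    [800.   68.8  -1.9] 8.504307623724173
sparecup scene []
sparecup top [(array([410.5, 284.7]), 0.87, array([ 401.4, -364.7]))]
puck0 scene [328.1 243.7] 0.79 [528.9 170.6   4. ]
puck0 scene [351.2 215.5] 0.77 [406.3 169.8   4. ]
puck0 scene [379.2 231. ] 0.74 [408.4 260.2   4. ]
puck0 scene [355.1 235.9] 0.7 [462.7 215.6   4. ]
puck0 scene [359.5 260.9] 0.56 [526.9 266.6   4. ]
puck0 top [222.4 235.9] 0.73 [532.3 169.8   4. ]
puck0 top [207.9 259.8] 0.71 [463.8 208.7   4. ]
puck0 top [221.2 273.7] 0.57 [425.3 169.7   4. ]
puck0 top [190.9 275.1] 0.47 [420.3 255.    4. ]
puck0 top [188.3 237. ] 0.45 [527.9 267.2   4. ]
```

The scene view shows 5 pucks on the mat around (355,238), with the grip at (335,290), pot at (266,218), cup at (294,188) and coaster at (251,175). The top view agrees: pucks around (206,257), cup with about 6 stones at (282,265). Next I'll refine by fitting cylinder silhouettes to the masks and zoom in on the grip.

```bash
cat >> h.py <<'E'
from scipy.optimize import least_squares
np.set_printoptions(precision=1,suppress=True)
def proj(cam,p):
    m=camera_model(cam);P=m["pose"];q=(np.atleast_2d(p)-P[:3,3])@P[:3,:3]
    return np.c_[m["cx"]-m["fx"]*q[:,0]/q[:,2], m["cy"]+m["fy"]*q[:,1]/q[:,2]]
T=np.linspace(0,2*np.pi,40)
def sil(cam,x,y,rings):
    """box centre + centroid of silhouette; rings=[(r,z),..]"""
    pts=np.vstack([np.c_[x+r*np.cos(T),y+r*np.sin(T),0*T+z] for r,z in rings])
    h=cv2.convexHull(proj(cam,pts).astype(np.float32)); M=cv2.moments(h)
    return np.array([M["m10"],M["m01"]])/M["m00"],M["m00"]
def cent(mask): 
    ys,xs=np.nonzero(mask); return np.array([xs.mean(),ys.mean()])
def loc(cam,uv,rings,x0):
    """xy of a round thing from its silhouette centroid in one view"""
    return least_squares(lambda p:sil(cam,*p,rings)[0]-uv,x0,diff_step=1e-3).x
PUCK=[(20,4),(20,29)]
def pucks():
    """puck xy by camera from masks"""
    out={}
    for c in("scene","top"):
        read_camera(c); out[c]=[]
        for m in masks_of(c,"puck0"):
            if m["conf"]<.35: continue
            uv=cent(m["pixels"]); p=loc(c,uv,PUCK,onz(c,uv,16)[:2])
            out[c].append((*p,m["pixels"].sum()/sil(c,*p,PUCK)[1],m["conf"]))
    return out
E
python3 - <<'E'
from h import *
for c,l in pucks().items():
    for p in l: print(c,np.array(p).round(2))
R=dict(cup=[(30,0),(34,85)],coaster=[(45,0),(45,6)],pot_in=[(55,0),(75,80)],creamer=[(32,0),(32,75)],sparecup=[(34,0),(30,85)])
G={}
for l,r in R.items():
    for c in("scene","top"):
        for m in masks_of(c,l if l!="pot_in" else "pot_in")[:2]:
            uv=cent(m["pixels"]);p=loc(c,uv,r,onz(c,uv,20)[:2]);print(l,c,p,round(m["pixels"].sum()/sil(c,*p,r)[1],2),round(m["conf"],2))
a=cv2.resize(read_camera("scene")[230:325,290:390],None,fx=4,fy=4,interpolation=2)
b=cv2.resize(read_camera("top")[160:255,165:265],None,fx=4,fy=4,interpolation=2)
cv2.imwrite("pics/z1.png",np.clip(np.hstack([a,b])[:,:,::-1]*1.6,0,255))
E
```

```text
scene [517.1 265.4   0.9   0.8]
scene [532.3 177.8   1.    0.8]
scene [467.6 217.3   0.9   0.6]
scene [421.9 169.9   1.1   0.6]
scene [412.4 256.5   0.8   0.4]
top [426.4 166.2   0.9   0.6]
top [536.8 174.5   1.    0.6]
top [522.3 265.1   0.9   0.5]
top [471.3 214.7   1.    0.5]
top [415.9 254.4   0.9   0.5]
cup scene [443.5   1.5] 0.98 0.9
cup top [453.8   0.3] 0.7 0.95
coaster scene [ 448.6 -159.4] 0.93 0.66
coaster scene [631.7 233.1] 2.49 0.64
coaster top [ 454.7 -160.5] 0.98 0.86
coaster top [456.1   0.2] 0.5 0.33
pot_in scene [595.4   8.5] 1.08 0.73
pot_in top [594.9   3.9] 0.98 0.72
creamer scene [800.   74.4] 0.82 0.62
creamer scene [547.  184.5] 0.26 0.56
creamer top [809.8  75.7] 0.88 0.72
sparecup scene [ 390.  -370.7] 0.93 0.81
sparecup top [ 397.2 -370.1] 0.98 0.85[ WARN:0@8.547] global loadsave.cpp:1063 imwrite_ Unsupported depth image for selected encoder is fallbacked to CV_8U.
```

View pics/z1.png

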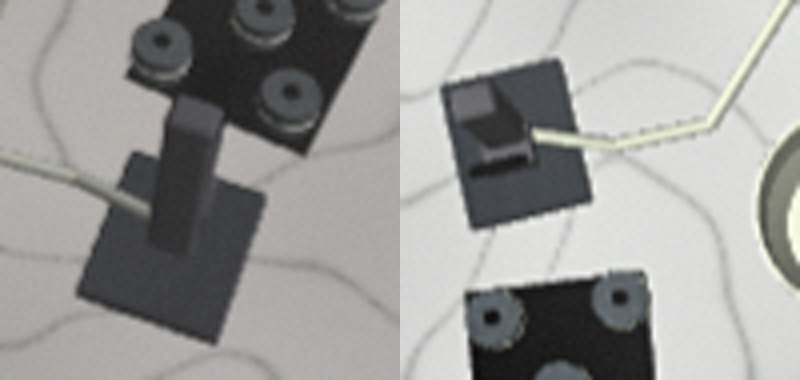

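```bash
cat >> h.py <<'E'
def gripwire(cam,x,y,yaw,th=0.):
    """segments of the grip wireframe in pixels"""
    R=np.array([[np.cos(yaw),-np.sin(yaw),0],[np.sin(yaw),np.cos(yaw),0],[0,0,1]])
    def box(x0,x1,y0,y1,z0,z1): return np.array([[a,b,c] for c in(z0,z1) for a,b in((x0,y0),(x1,y0),(x1,y1),(x0,y1))],float)
    tr=box(-4,4,-13,13,0,105); t0=np.arctan2(25,102)-th
    tr=tr@np.array([[np.cos(t0),0,-np.sin(t0)],[0,1,0],[np.sin(t0),0,np.cos(t0)]]).T+[-21,0,45]
    return [proj(cam,b@R.T+[x,y,0]) for b in(box(-55,55,-45,45,0,12),box(-12,12,-15,15,12,150),tr)]
E=[(0,1),(1,2),(2,3),(3,0),(4,5),(5,6),(6,7),(7,4),(0,4),(1,5),(2,6),(3,7)]
E
python3 - <<'E'
from h import *
import itertools
cs=np.array([[137,152],[265,198],[218,343],[78,295]])/4+[290,230]
ct=np.array([[42,88],[160,60],[192,202],[70,230]])/4+[165,160]
for c,q in(("scene",cs),("top",ct)):
    P=np.array([onz(c,u,12)[:2] for u in q]); print(c,P.mean(0),[np.linalg.norm(P[i]-P[i-1]).round(0) for i in range(4)],P.tolist())
def res(p):
    r=[]
    for c,q in(("scene",cs),("top",ct)):
        w=gripwire(c,*p)[0][4:]; d=np.linalg.norm(w[:,None]-q[None],axis=2); r+=list(d.min(0))
    return r
for yaw in (0.2,-0.2):
  for k in (0,1):
    s=least_squares(res,[650,255,yaw+k*np.pi]);print(s.x,s.cost)
    if yaw<0:continue
    ims=[]
    for c,(r0,c0) in(("scene",(220,290)),("top",(160,140))):
        im=cv2.resize(read_camera(c)[r0:r0+105,c0:c0+100],None,fx=4,fy=4,interpolation=2)
        im=np.ascontiguousarray(np.clip(im[:,:,::-1]*2.2,0,255).astype(np.uint8))
        for b,col in zip(gripwire(c,*s.x),((0,255,0),(0,255,255),(0,0,255))):
            if 1:
                b=((b-[c0,r0])*4).astype(int)
                for i,j in E: cv2.line(im,tuple(map(int,b[i])),tuple(map(int,b[j])),col,1)
        ims.append(im)
    cv2.imwrite(f"pics/w{k}.png",np.hstack(ims))
E
```

```text
scene [648.5 262.5] [np.float64(111.0), np.float64(85.0), np.float64(107.0), np.float64(88.0)] [[605.2652461882966, 206.9770632380626], [586.083412735338, 290.1778859374126], [689.6308927044109, 318.6220935254953], [712.8910484732469, 234.1696674205803]]
top [645.6 254.4] [np.float64(107.0), np.float64(88.0), np.float64(108.0), np.float64(89.0)] [[686.625151858399, 309.83158473096216], [708.571686923691, 225.1030275448085], [604.2967793964863, 198.08447847113916], [582.8909312276912, 284.6143856752459]]
[647.  259.    0.3] 11.52499946217957
[647.  259.    3.4] 11.524999461982317
[647.  259.    0.3] 11.52499889454904
[647.  259.    3.4] 11.524998893485398
```

```bash
python3 -c "
import cv2,numpy as np
cv2.imwrite('pics/w.png',cv2.resize(np.vstack([cv2.imread('pics/w0.png'),cv2.imread('pics/w1.png')]),(571,600)))"
```

```text
(no output)
```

View pics/w.png

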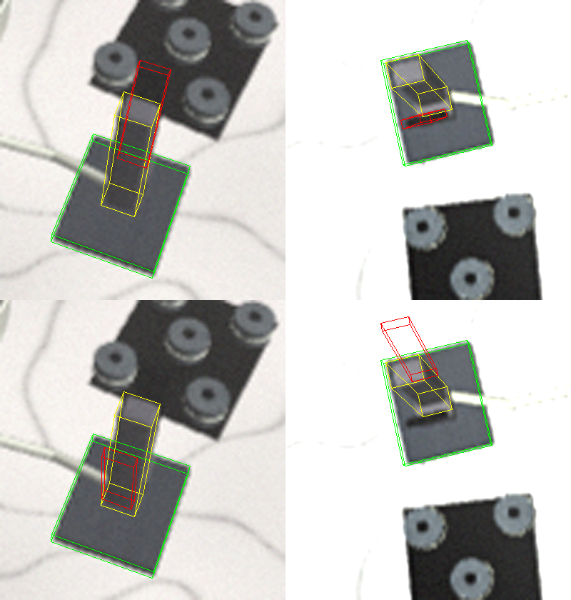

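The overlay settles it: the trigger is on the robot's side of the post, with grip at about (647, 259) and yaw 0.26. Next I'll locate the basket precisely and pick the first puck.

```bash
cat >> h.py <<'E'
def down(a): return [np.cos(a/2),np.sin(a/2),0,0]
def wrap(a): return (a+np.pi/2)%np.pi-np.pi/2
def find_pucks():
    o=pucks(); f={c:[np.array(p[:2]) for p in o[c] if 340<p[0]<630 and 80<p[1]<350 and .5<p[2]<1.4] for c in o}
    res=[]
    for s in f["scene"]:
        t=[t for t in f["top"] if np.linalg.norm(t-s)<22]
        res.append((s+t[0])/2 if t else s+[2,-1.5])
    for t in f["top"]:
        if all(np.linalg.norm(t-r)>22 for r in res): res.append(t-[2,-1.5])
    u=[]
    for r in res:
        if all(np.linalg.norm(r-v)>25 for v in u): u.append(r)
    return u
def best_yaw(p,others):
    """tool yaw with the most room for the open fingers"""
    best=(-1,0)
    for a in np.linspace(-1.5,1.5,61):
        y=np.array([np.sin(a),-np.cos(a)]);x=np.array([np.cos(a),np.sin(a)]);cl=60
        for o in others:
            d=o-p; u,v=abs(d@y),abs(d@x)
            cl=min(cl,np.hypot(max(42-u,u-57,0),max(v-11,0))-20)
        if cl-2*abs(a)>best[0]: best=(cl-2*abs(a),a)
    return best
BK=np.array([575.,-319.]);BA=np.pi/2   # basket centre, tool yaw there
def pick_puck(k,P):
    c=[(best_yaw(p,[o for o in P if o is not p]),p) for p in P]
    (cl,a),p=max(c,key=lambda t:t[0][0]); print("pick",p,"yaw",round(a,2),"room",round(cl,1))
    reach([*p,150],down(a)); line_to([*p,14],speed=150)
    clamp(40); w=get_obs()["grip_width"]; line_to([*p,210],speed=250)
    off=np.array([0,[-30,0,30,-15,15][k]])
    b=BK+off; print("width",w,"after lift",get_obs()["grip_width"])
    reach([*b,210],down(BA)); line_to([*b,85],speed=200); ungrasp(); line_to([*b,210],speed=300)
    print("t",get_obs()["clock"])
E
python3 - <<'E'
from h import *
for c in("top","scene"):
    im=read_camera(c)
    r0,r1,c0,c1=(180,265,355,440) if c=="top" else (125,205,135,230)
    g=cv2.cvtColor(im,cv2.COLOR_RGB2GRAY)[r0:r1,c0:c1]
    m=cv2.morphologyEx((g<75).astype(np.uint8),cv2.MORPH_OPEN,np.ones((5,5)))
    n,l,st,ce=cv2.connectedComponentsWithStats(m); i=1+st[1:,4].argmax()
    ys,xs=np.nonzero(l==i); P=np.array([onz(c,u,4)[:2] for u in zip(xs+c0,ys+r0)]).astype(np.float32)
    print(c,cv2.minAreaRect(P))
P=find_pucks();print(np.array(P)); print([best_yaw(p,[o for o in P if o is not p]) for p in P])
for a in(np.pi/2,-np.pi/2): print(inverse_kinematics([575,-319,85],down(a)))
E
```

```text
top ((578.8597412109375, -331.193115234375), (128.4988555908203, 169.01351928710938), 84.8089599609375)
scene ((572.0778198242188, -319.26629638671875), (155.60472106933594, 186.8179931640625), 84.93013763427734)
[[520.7 264.7]
 [469.3 216. ]
 [423.  168.3]
 [534.4 176. ]
 [414.6 256.3]]
[(np.float64(35.85437954391723), np.float64(1.0500000000000003)), (np.float64(19.168513790163562), np.float64(0.10000000000000009)), (np.float64(37.10901544327578), np.float64(1.0500000000000003)), (np.float64(43.027519900670086), np.float64(-0.85)), (np.float64(38.04898696787533), np.float64(-0.85))]
[-0.6  0.3  1.6 -0.   1.2 -0.6]
[-0.6  0.3  1.6 -0.   1.2  2.5]
```

```bash
sed -i 's/^BK=.*/BK=np.array([576.,-322.]);BA=1.48/' h.py
python3 - <<'E'
from h import *
pick_puck(0,find_pucks())
im=[cv2.resize(read_camera(c),(400,300)) for c in("scene","top")]
cv2.imwrite("pics/p1.png",np.hstack(im)[:,:,::-1]); print(np.array(find_pucks()))
E
```

```text
pick [534.  175.9] yaw -0.85 room 42.7
width 38.65985042027417 after lift 38.794468706495195
t 12.8667
[[469.8 216.3]
 [518.9 265.5]
 [422.8 167.9]
 [414.4 256.8]]
```

View pics/p1.png

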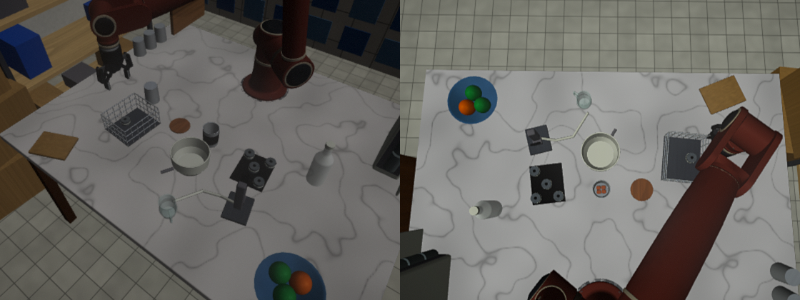

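The first puck is in the basket (at (690,158) in the right half) and four remain on the mat. Continuing with the rest.

Run:
```python
from h import *
P=find_pucks()
for k in range(1,5):
    print(np.array(P).tolist()); pick_puck(k,P)
    P=find_pucks()
    if not P: break
print("left",P)
im=[cv2.resize(read_camera(c),(400,300)) for c in("scene","top")]
cv2.imwrite("pics/p2.png",np.hstack(im)[:,:,::-1])
```

```text
[[519.7313237585615, 264.79272809753917], [423.6295778352147, 168.28901992145373], [413.5952322017073, 254.56269011296786], [469.22433364933215, 215.51420089123033]]
pick [519.7 264.8] yaw 0.75 room 50.4
width 38.44439899830821 after lift 38.61247620844911
t 22.0583
[[413.6935382652303, 255.8645771663551], [469.0121621243481, 259.1258791423529], [422.4803077360335, 168.3080252269379]]
pick [422.5 168.3] yaw 1.5 room 57.0
width 38.34354662136994 after lift 38.838560527172184
t 30.25
[[415.00616891244897, 255.77619269840983], [469.36101839599667, 258.63249045195477]]
pick [415.  255.8] yaw 0.05 room 40.2
width 38.54324892933083 after lift 38.14392817798253
t 39.075
[[469.43524146402603, 257.8242682047619]]
pick [469.4 257.8] yaw 0.0 room 60.0
width 38.66363622972463 after lift 38.85301175141878
t 47.9
left []
```

View pics/p2.png

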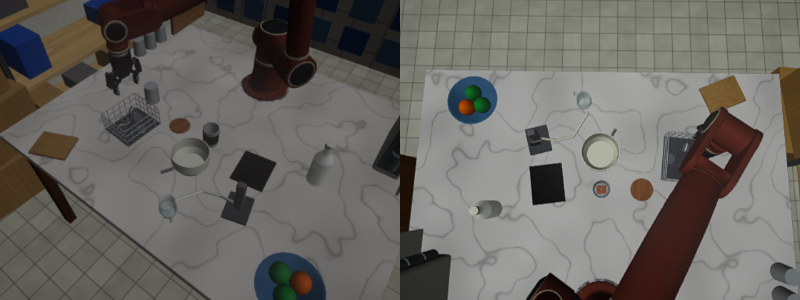

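All 5 pucks are off the mat. The middle one was knocked about 43 mm mid-run and re-located. Next I'll measure the cup more precisely and check which grasp and pour poses are reachable.

```bash
cat >> h.py <<'E'
from scipy.spatial.transform import Rotation as Ro
def tool(psi,p,roll=0.,flip=0):
    """heading psi, pitch p below horizontal; roll about tool z"""
    t=np.array([np.cos(psi)*np.cos(p),np.sin(psi)*np.cos(p),-np.sin(p)])
    y=np.array([-np.sin(psi),np.cos(psi),0])*(-1 if flip else 1)
    return Ro.from_matrix(np.c_[np.cross(y,t),y,t])*Ro.from_euler("z",roll)
def tcp(g,R): return np.asarray(g,float)+11*R.as_matrix()[:,2]   # grasp point -> TCP
E
python3 - <<'E'
from h import *
R=dict(cup=[(30,0),(34,85)],coaster=[(45,0),(45,6)],pot_in=[(55,0),(75,80)])
for c in("scene","top"):
    read_camera(c)
    for l,r in R.items():
        for m in masks_of(c,l)[:1]:
            h=cv2.convexHull(np.argwhere(m["pixels"])[:,::-1].astype(np.int32));M=cv2.moments(h);uv=np.array([M["m10"],M["m01"]])/M["m00"]
            p=loc(c,uv,r,onz(c,uv,20)[:2]);print(l,c,p,round(M["m00"]/sil(c,*p,r)[1],2),round(m["conf"],2))
g=np.array([448,0,41]);C=np.array([596,6,136.]);K=np.array([452,-160,47])
for psi in np.arange(-1.6,1.7,.4):
  for p in(.35,.5,.7):
    for fl in(0,1):
      for s in(1,-1):
        Rg=tool(psi,p,0,fl); ok=[]
        d0=s*np.array([-np.sin(psi),np.cos(psi),0])
        roll=[]
        L=[inverse_kinematics(tcp(q,Rg),Rg.as_quat()) for q in(g,g+[0,0,120])]
        # pick roll sign so that cup 'up' tips toward d0
        rs=1 if (tool(psi,0,.3,fl).as_matrix()@tool(psi,0,0,fl).as_matrix().T@[0,0,1])@d0>0 else -1
        for th in(0,1.,2.,2.2):
            Rp=tool(psi,0,rs*th,fl); L.append(inverse_kinematics(tcp(C-45*d0,Rp),Rp.as_quat()))
        for dp in(-.8,0,.5):
            Rk=tool(psi+dp,p,0,fl);L.append(inverse_kinematics(tcp(K,Rk),Rk.as_quat()))
        print(round(psi,1),p,fl,s,"".join("x" if q is None else "o" for q in L)) if L[0] is not None else 0
E
```

```text
cup scene [445.1   2.3] 0.85 0.69
coaster scene [ 450.3 -156.3] 0.88 0.65
pot_in scene [602.8   5.7] 1.13 0.57
cup top [453.    0.2] 0.95 0.85
pot_in top [598.3   2.7] 1.06 0.69
-1.6 0.5 0 1 ooxxxxoxx
-1.6 0.5 0 -1 ooxxxxoxx
-1.6 0.5 1 1 ooxxxxoxx
-1.6 0.5 1 -1 ooxxxxoxx
-1.6 0.7 0 1 ooxxxxoox
-1.6 0.7 0 -1 ooxxxxoox
-1.6 0.7 1 1 ooxxxxoox
-1.6 0.7 1 -1 ooxxxxoox
0.8 0.35 0 1 ooooooxoo
0.8 0.35 0 -1 ooooooxoo
0.8 0.35 1 1 ooooooxoo
0.8 0.35 1 -1 ooooooxoo
0.8 0.5 0 1 ooooooxoo
0.8 0.5 0 -1 ooooooxoo
0.8 0.5 1 1 ooooooxoo
0.8 0.5 1 -1 ooooooxoo
0.8 0.7 0 1 ooooooooo
0.8 0.7 0 -1 ooooooooo
0.8 0.7 1 1 ooooooooo
0.8 0.7 1 -1 ooooooooo
1.2 0.35 0 1 ooooooooo
1.2 0.35 0 -1 ooooooooo
1.2 0.35 1 1 ooooooooo
1.2 0.35 1 -1 ooooooooo
1.2 0.5 0 1 ooooooooo
1.2 0.5 0 -1 ooooooooo
1.2 0.5 1 1 ooooooooo
1.2 0.5 1 -1 ooooooooo
1.2 0.7 0 1 ooooooooo
1.2 0.7 0 -1 ooooooooo
1.2 0.7 1 1 ooooooooo
1.2 0.7 1 -1 ooooooooo
1.6 0.35 0 1 ooooooooo
1.6 0.35 0 -1 ooooooooo
1.6 0.35 1 1 ooooooooo
1.6 0.35 1 -1 ooooooooo
1.6 0.5 0 1 ooooooooo
1.6 0.5 0 -1 ooooooooo
1.6 0.5 1 1 ooooooooo
1.6 0.5 1 -1 ooooooooo
1.6 0.7 0 1 ooooooooo
1.6 0.7 0 -1 ooooooooo
1.6 0.7 1 1 ooooooooo
1.6 0.7 1 -1 ooooooooo
```

```bash
cat > cup.py <<'E'
from h import *
psi,p=1.2,.38; g=np.array([449,1,41.]); d=np.array([np.sin(psi),-np.cos(psi),0]); C=np.array([598,4,0.])
G=C-45*d+[0,0,136]
def plan(fl):
    rs=1 if (tool(psi,0,.3,fl).as_matrix()@tool(psi,0,0,fl).as_matrix().T@[0,0,1])@d>0 else -1
    return rs
E
python3 - <<'E'
from cup import *
for fl in(0,1):
    rs=plan(fl); Rg=tool(psi,p,0,fl)
    a=inverse_kinematics(tcp(g,Rg),Rg.as_quat()); L=[inverse_kinematics(tcp(G,tool(psi,0,rs*t,fl)),tool(psi,0,rs*t,fl).as_quat()) for t in(0,2.2)]
    print(fl,rs,a,*L)
E
```

```text
0 1 [-0.7  0.2  2.2  1.1  1.5  2.2] [-0.6  0.4  2.   1.4  1.7  2.3] [-0.6  0.4  2.   1.4  1.7 -1.7]
1 1 [-0.7  0.2  2.2  1.1  1.5 -0.9] [-0.6  0.4  2.   1.4  1.7 -0.8] [-0.6  0.4  2.   1.4  1.7  1.4]
```

Run:
```python
from cup import *
R=tool(psi,p,0,1); q=R.as_quat(); t=R.as_matrix()[:,2]; a=tcp(g,R)
reach(a-120*t+[0,0,100],q); line_to(a-120*t,speed=150); 
print(line_to(a,speed=80,contact_N=8), get_obs()["eef_pos"]-a)
clamp(40); o=get_obs(); print("w",o["grip_width"],o["force"],o["finger_force"])
line_to(a+[0,0,110],speed=100); o=get_obs(); print("w",o["grip_width"],o["force"],"t",o["clock"])
im=[cv2.resize(read_camera(c),(400,300)) for c in("scene","top")]
cv2.imwrite("pics/c1.png",np.hstack(im)[:,:,::-1])
```

```text
False [ 0.2 -0.5  0.2]
w 63.61510680633735 [-0.5 -1.8  3.5] 43.80992784979753
w 63.43776531000951 [ 0.  -0.3 -1. ] t 53.7
```

View pics/c1.png

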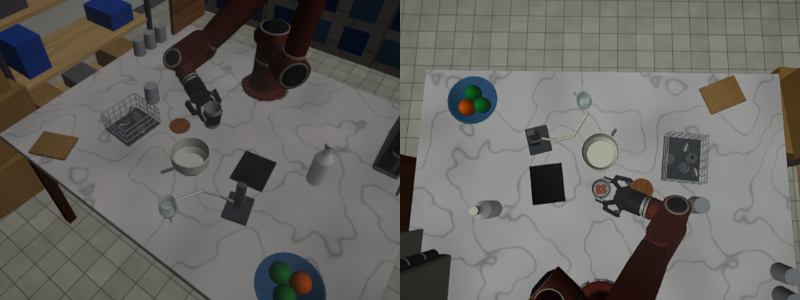

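The cup is held firmly with 6–8 stones inside and the pucks sit in the basket ((685,158) in the right half). Now pouring.

Run:
```python
from cup import *
h=np.array([np.cos(psi),np.sin(psi),0]); G=G+14*h; G[2]=138
R0=tool(psi,0,0,1)
line_to(tcp(G+[0,0,45],R0),R0.as_quat(),speed=100)
def roll(th):
    R=tool(psi,0,th,1); j=inverse_kinematics(get_obs()["eef_pos"],R.as_quat()); move_joints(j)
roll(1.0)
R1=tool(psi,0,1.0,1); line_to(tcp(G,R1),R1.as_quat(),speed=80)
print(get_obs()["clock"])
for th in(1.4,1.6,1.75,1.85,1.95,2.05,2.15,2.3,2.45):
    roll(th); hold(.25)
hold(.5)
o=get_obs();print(o["clock"],o["grip_width"],o["force"])
im=[cv2.resize(read_camera(c),(400,300)) for c in("scene","top")]
cv2.imwrite("pics/c2.png",np.hstack(im)[:,:,::-1])
print([(c,x["xy"],round(x["conf"],2)) for c in("scene","top") for x in look_for(c,"stone0")])
```

```text
56.8333
62.175 63.56266853030372 [-0.5  0.2 -0.7]
[]
```

View pics/c2.png

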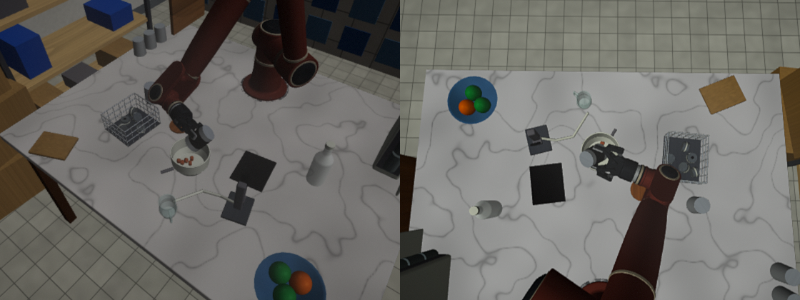

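Stones are visible in the pot at (183,158), scene half. I'll give a final tip, then set the cup down on the coaster.

Run:
```python
from cup import *
def roll(th):
    R=tool(psi,0,th,1); move_joints(inverse_kinematics(get_obs()["eef_pos"],R.as_quat()))
for th in(2.75,2.55,2.8): roll(th)
hold(.4)
P=get_obs()["eef_pos"]; R=tool(psi,0,2.0,1); line_to(P+[0,0,60],speed=80); roll(1.0); roll(0)
R=tool(psi,p,0,1); K=np.array([452,-160,47.]); a=tcp(K,R); t=R.as_matrix()[:,2]
line_to(a+[0,0,140],R.as_quat(),speed=150); line_to(a+[0,0,60],speed=150)
hold(.2)
print([(c,x["xy"],round(x["conf"],2)) for c in("scene","top") if read_camera(c) is not None for x in look_for(c,"stone0")])
A=read_camera("scene")[130:270,200:340];B=read_camera("top")[190:330,270:410]
cv2.imwrite("pics/c3.png",cv2.resize(np.hstack([A,B]),(800,400),interpolation=2)[:,:,::-1])
print(get_obs()["clock"],get_obs()["grip_width"])
```

```text
[('scene', [252.0, 151.9], 0.7), ('scene', [341.9, 245.9], 0.19)]
70.0833 63.410024102475646
```

View pics/c3.png

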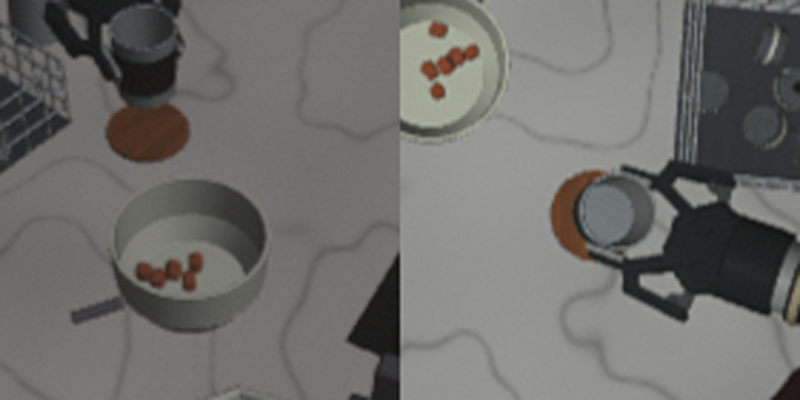

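All six stones are in the pot and the cup is empty. Now placing it on the coaster.

Run:
```python
from cup import *
R=tool(psi,p,0,1); K=np.array([452,-160,47.]); a=tcp(K,R); t=R.as_matrix()[:,2]
line_to(a+[0,0,8],speed=80); hit=line_to(a+[0,0,-4],speed=15,contact_N=3)
print(hit,get_obs()["eef_pos"]-a); ungrasp(); hold(.3)
e=get_obs()["eef_pos"]; line_to(e-110*t,speed=100); line_to(e-110*t+[0,0,120],speed=200)
reach([500,40,330],down(1.05)) if inverse_kinematics([500,40,330],down(1.05)) is not None else 0
reach([600,350,330],down(0))
r=[(30,6),(34,91)]
for c in("scene","top"):
    read_camera(c)
    for l,rr in(("cup",r),("coaster",[(45,0),(45,6)])):
        for m in masks_of(c,l)[:1]:
            h=cv2.convexHull(np.argwhere(m["pixels"])[:,::-1].astype(np.int32));M=cv2.moments(h);uv=np.array([M["m10"],M["m01"]])/M["m00"]
            q=loc(c,uv,rr,onz(c,uv,20)[:2]);print(l,c,q,round(M["m00"]/sil(c,*q,rr)[1],2),round(m["conf"],2))
im=[read_camera("scene")[110:270,130:300],read_camera("top")[190:350,270:440]]
cv2.imwrite("pics/c4.png",cv2.resize(np.hstack(im),(800,376),interpolation=2)[:,:,::-1]); print(get_obs()["clock"])
```

```text
True [-0.8  0.6  7. ]
cup scene [ 449.5 -154.9] 0.95 0.67
coaster scene [ 461.9 -151.3] 0.54 0.48
cup top [ 452.3 -158.7] 0.93 0.75
coaster top [ 454.4 -150.4] 0.7 0.66
76.8083
```

View pics/c4.png

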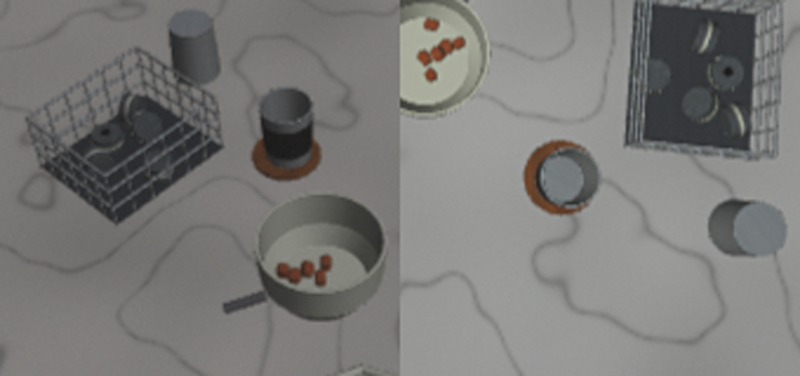

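The cup stands on the coaster about 3 mm off centre; five pucks are in the basket and six stones in the pot. Now the trigger.

Run:
```python
from h import *
yaw=.255; u=np.array([np.cos(yaw),np.sin(yaw)]); g=np.array([647,259.])
cand=[a for a in(yaw-np.pi/2,yaw+np.pi/2) if inverse_kinematics([*(g-19*u),128],down(a)) is not None]
j=get_obs()["joint_positions"]
a=min(cand,key=lambda a:np.abs(inverse_kinematics([*(g-19*u),128],down(a))-j).max()); print(a)
P=lambda s,z:[*(g+s*u),z]
reach(P(-19,230),down(a))
if line_to(P(-19,128),speed=60,contact_N=6): print("CONTACT",get_obs()["eef_pos"]); line_to(P(-19,230))
else:
    f0=get_obs()["force"]
    for s in(-15,-12,-9): line_to(P(s,128),speed=25); o=get_obs(); print(s,(o["force"]-f0)[:2]@u)
    clamp(25); o=get_obs(); print("w",o["grip_width"],(o["force"]-f0)[:2]@u,o["finger_force"],o["clock"])
```

```text
1.8257963267948965
-15 -0.02116399138191126
-12 -0.5818135048954265
-9 -0.6242885231420255
w 37.88291384623339 6.489843025370905 30.073660612106323 81.7083
```

Width is 37.9, which means fully home (the 40 mm pucks read 38.6). Hold, then release.

Run:
```python
from h import *
yaw=.255; u=np.array([np.cos(yaw),np.sin(yaw)]); g=np.array([647,259.])
hold(1.9); print(get_obs()["grip_width"]); ungrasp(); line_to([*(g-17*u),128],speed=40); line_to([*(g-17*u),260],speed=150)
reach([400,-250,330],down(.2)); hold(.5)
im=[cv2.resize(read_camera(c),(400,300)) for c in("scene","top")]
cv2.imwrite("pics/e.png",np.hstack(im)[:,:,::-1]); print(get_obs()["clock"])
```

```text
37.94280108929233
88.1333
```

View pics/e.png

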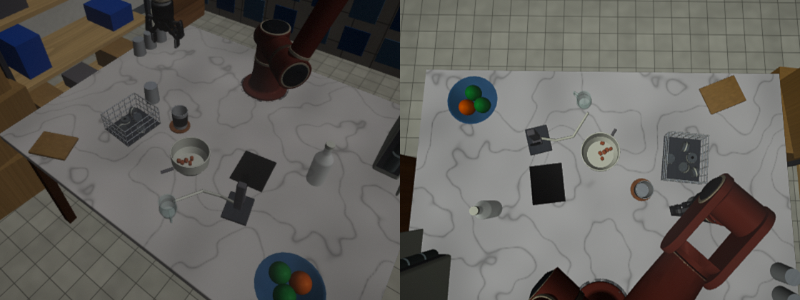

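The final pictures show the pucks in the basket, the stones in the pot at (602,152), the cup on the coaster at (641,190), and the bottle, creamer and upturned cup not moved. The arm is clear, so I'm handing in.

```bash
python3 -c "
from rig import *
print(job_done())"
```

```text
the job is handed in; nothing more can be done
None
```

Job handed in at about 88 s: all 5 pucks are in the basket, all 6 pieces in the pot, the empty cup stands upright on the coaster about 3 mm off centre, and the trigger was squeezed home for about 2 s and released.

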